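# Mount the keyhole fixture plate on its T-slot base by feel

### The arm

A 7-joint arm with a two-finger parallel gripper is mounted at the origin on a cart in front of the work surface, level with it; the furniture and walls round the work are solid. World frame = base frame: x ahead of the robot, y to its left, z up, the work surface at z = 0. Lengths are in m, angles in rad, forces in N, time in s.
With the tool pointing down it reaches from about 0.35 to 0.9 m from the base axis. Payload 8.1 kg.
Tool frame: the origin (TCP) lies between the finger pads; the fingertips stand 19 mm ahead of it and the grasp point (between the pads) is the TCP; z points along the fingers, y is the line along which they close (so a half turn about z gives the same grasp; the last joint's range is limited). The gripper opens to 92 mm and grips with 3 to 60 N. Pads are 19 mm wide; open, the fingers measure 130 mm over their backs; the gripper's body (75 mm by 190 mm) begins 47 mm behind the grasp point.
Start: joints at [1.079, 0.434, 0.025, 1.573, -0.012, 1.134, -0.075], TCP at [0.237, -0.578, 0.246] pointing down, gripper open.
Joint ranges: [-2.62, 2.62], [-0.44, 2.09], [-1.27, 1.32], [0.08, 2.57], [-1.32, 4.46], [0.12, 2], [-2.74, 2.74]. Speed limits (rad/s): [2.22, 2.22, 3.01, 3.01, 3.14, 3.14, 3.14].

### API

Orientations are given as a rotation vector (axis times angle).
In Python, from rig import status, capture, camera_model, close_job, spotter gives the robot as it stands.
- The arm moves only by the shell command python3 -m creep 'ROWS' [OPENING] [FORCE]. ROWS is JSON, a list of rows, each a list of 2 entries, a list of its own where there are three numbers: the shift along the tool's x, y, z in mm, then the turn, a rotation vector about the tool's x, y, z in rad. In form: [[[tx, ty, tz], [ax, ay, az]], ...]. A call has 1 to 20 rows; each row shifts and turns the commanded pose from where the row before left it, along the tool's axes as they then stand; what a row does not reach is not made up. A row lasts 1/10 s, in which the tool goes at most 50 mm and 8.59 degrees, less where a joint would pass 70% of its speed; a pose out of reach is approached as far as the arm can. A call is refused whole if a number of a shift passes 50 or a number of a turn 0.15, either way. A call with a gripper value outside its range is refused whole. OPENING is the opening, from 0 (shut) to 1 (fully open), set as the call begins (- or left out, the last holds). The fingers move at their own pace and stop on an object; FORCE is the grip in N (left out, the last holds). Time passes only in rows, so rows that do not move let the fingers close. It gives the time, the measured TCP pose, the force, the opening and the grip force at its end, in the units of the state.
- status.read_state(): the state, without advancing time (a new reading comes with each control period).
- capture(name): name is "scene" or "top"; returns the picture (400x640x3 uint8, blue, green, red); there is no depth.
- camera_model(name): a dict with "camera_matrix" (3x3 intrinsics, pixels), "view" (4x4, takes a point from world to camera coordinates). Camera axes: x right, y down, z forward; pixel columns grow to the right and rows downward; lengths in m; the calibration is good to about 2 mm. A picture is of the moment at which its call begins. camera_model takes no time and is no camera call.
- close_job(): hands the job in; it is judged then, once.
Trained networks look in the newest picture that a camera, given by its name, has taken for a name from the list of things; names that differ only in an ending like _2 or _b are one class to them, and where a whole thing is asked for, a point or a joint stands for the part that bears it (a point fixed in the world has none). Each returns a list of dicts, best first, with "score" (0 to 1); they miss things now and then, are a little off and sometimes report something else, mostly with a low value. They report only what shows in the picture. A call takes as long as a camera call.
- spotter.look_for(camera, label): "location" ([row, column] in pixels, amid what is visible of it).
- spotter.outline_of(camera, label): "mask" (400x640 bool, what is visible of it) and "location" ([row, column] in pixels, amid what is visible of it).
- spotter.place_of(camera, label): "location" ([row, column] in pixels: a listed point, or the origin of a listed thing).
The state is a dict: "t": time; "joints": joint angles; "qd": joint speeds; "effort": joint torques, N m; "eef_pos": TCP position; "orientation": TCP orientation; "ft_force": force on the tool from outside, world axes, zero at the start; "moment": the same for the moment, N m; "opening": finger opening in m; "grasp_force": force on a finger pad.
Only numpy, scipy, OpenCV 4.12 (cv2) and the standard library are available. Lean on these libraries where they do the work, as an engineer would, in place of code of your own. Each camera call takes 0.05 s, during which the arm holds its last target. There are 200 camera calls.

### The job

Mount the fixture plate with the V-block on the grey T-slot base: lower it (do not drop it) until both headed studs come through the wide ends of its keyholes and it lies flush, then slide it away from the spring catch until it comes up hard against the studs and the catch springs up behind its edge. The bar with the studs and catch is clamped somewhere along the groove of the base, so feel for where the plate drops on. Leave the plate there, locked, and do not disturb the other things on the cabinet.

Things in the scene. Friction and masses are not known exactly. Their poses are not given: they have to be found in the camera images.
- plate: loose aluminium fixture plate, 160 (x) x 80 (y) x 10 (z) mm, about 0.65 kg with the V-block on its middle. Origin: centre of the plate's underside. Two keyholes go through it: wide ends 19 mm in diameter centred at x = -50 and +50 mm, y = 0; from each a slot 10 mm wide runs toward the plate's -x, its round end centred 16 mm from the wide end's centre
- vee_grip (a point): middle of the steel V-block fixed on the plate, 24 mm above the plate's underside, axes as the plate's. The V-block is 45 (x) x 36 (y) mm and stands from 10 to 40 mm above the underside; its vee runs along x. Grip it from above by its flat sides, across y
- base: grey T-slot base fixed on the cabinet, 220 (x) x 120 (y) x 24 (z) mm, with a groove 26 mm wide along x in the middle of its top. Origin: centre of its underside. The plate goes on with its x axis along the base's x axis, pointing the same way (not turned round)
- groove_mid (a point): middle of the groove, level with the base's top, axes as the base's. A steel bar in the groove, level with the top, is clamped with its middle up to 18 mm from here along x (not measured). It carries two studs at y = 0, 50 mm either side of its middle in x: neck 8 mm, head 15 mm in diameter with a bevelled top; head underside 11.5 mm, top 18 mm above the base's top
- catch (a joint): spring catch pin on the same bar, 10 mm in diameter, 70.5 mm from the bar's middle toward -x. Value in m: 0 = up, 6.6 mm above the base's top; 0.0066 = pressed level with it (under 2 N). The plate drops on with its middle over the bar's middle and holds the pin down until it is slid 15 to 17 mm toward +x to the stop; then the pin springs up behind its -x edge
- grease_pot: small round teal pot, 58 mm in diameter, 64 mm tall, behind the work; leave it alone. Origin: centre of its underside
- spool: black and white spool, 66 mm in diameter, 35 mm tall, behind the work; leave it alone. Origin: centre of its underside
- parts_box: little blue lidded parts box, 50 x 68 x 26 mm, behind the work; leave it alone. Origin: centre of its underside

How it is judged:
By the outcome, as a careful person would: the job done as asked, in the order asked, and still so for the second after the job is handed in, with the robot touching nothing.
It also fails if it takes over 54 s, if anything falls off the work surface, if the arm or the gripper's body presses on something with over 40 N, if the wrist force passes 120 N, or if a joint passes its speed limit or range.

## Working session

There is one attempt and no reset: what is moved stays moved. The work goes in short steps, Python scripts to look and compute and a shell command to move; the robot and the scene stay as the last step left them, time stands still between calls to the robot, and variables do not carry over. Pictures are saved under pics/ and viewed, at most 10 in all, crops included, and the job is handed in when it is done.

```bash
mkdir -p pics; cat > h.py <<'E'
import numpy as np, cv2
from rig import status, capture, camera_model, close_job, spotter
from scipy.spatial.transform import Rotation as R
def cm(n):
    m=camera_model(n); return np.array(m["camera_matrix"]),np.array(m["view"])
def proj(n,p):
    K,V=cm(n); q=K@(V[:3,:3]@np.array(p)+V[:3,3]); return (q[:2]/q[2])[::-1]
def tri(obs):
    A=[]
    for n,(r,c) in obs:
        K,V=cm(n); P=K@V[:3]; A+= [c*P[2]-P[0], r*P[2]-P[1]]
    A=np.array(A); return np.linalg.lstsq(A[:,:3],-A[:,3],rcond=None)[0]
def onz(n,rc,z):
    K,V=cm(n); d=V[:3,:3].T@np.linalg.inv(K)@np.array([rc[1],rc[0],1]); o=-V[:3,:3].T@V[:3,3]
    return o+d*(z-o[2])/d[2]
E
python3 - <<'E'
from h import *
for n in ("scene","top"):
    cv2.imwrite(f"pics/{n}0.png",capture(n)); K,V=cm(n); print(n,K[0,0],-V[:3,:3].T@V[:3,3])
obs={}
for l in ("vee_grip","groove_mid","plate","base","catch","grease_pot","spool","parts_box"):
    o=[]
    for n in ("scene","top"):
        d=spotter.place_of(n,l); print(l,n,[(np.round(x["location"],1),round(x["score"],2)) for x in d[:2]])
        if d:o.append((n,d[0]["location"]))
    if len(o)==2:
        p=tri(o); print(l,p.round(4),[np.round(proj(n,p)-np.array(q),1) for n,q in o])
s=status.read_state(); print(s["t"],s["eef_pos"],s["orientation"],R.from_rotvec(s["orientation"]).as_matrix().round(3),s["opening"],s["ft_force"])
E
```

```text
scene 428.0830436993908 [-0.06215553 -0.35442046  0.47042921]
top 422.21334554503204 [0.45786459 0.01897988 0.91118603]
vee_grip scene [(array([205.3, 260.1]), 0.78)]
vee_grip top []
groove_mid scene [(array([260.2, 404.4]), 0.73)]
groove_mid top [(array([233. , 414.6]), 0.87)]
groove_mid [ 0.5143 -0.1773  0.0208] [array([ 0.2, -1.1]), array([-0.4,  0.8])]
plate scene [(array([216.3, 263.3]), 0.8)]
plate top [(array([217.7, 261.8]), 0.72)]
plate [ 0.5479  0.1488 -0.0042] [array([ 0., -1.]), array([-0.6,  0.8])]
base scene [(array([271.9, 400.9]), 0.81)]
base top [(array([232.5, 414.2]), 0.77)]
base [ 0.5146 -0.1776 -0.0035] [array([-0.3,  1.5]), array([ 0.6, -1.1])]Traceback (most recent call last):
  File "<stdin>", line 8, in <module>
ValueError: it knows: base, grease_pot, groove_mid, parts_box, plate, spool, vee_grip
```

View pics/scene0.png

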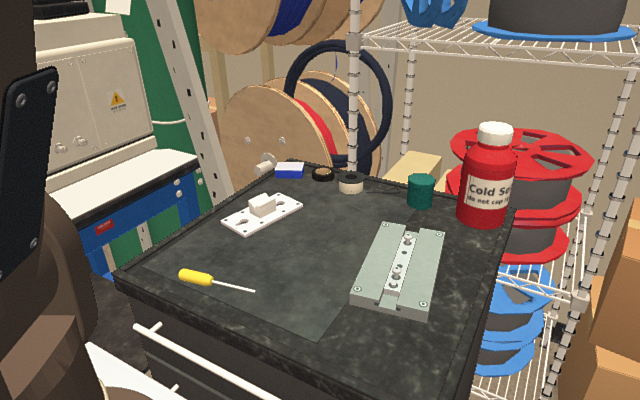

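View pics/top0.png

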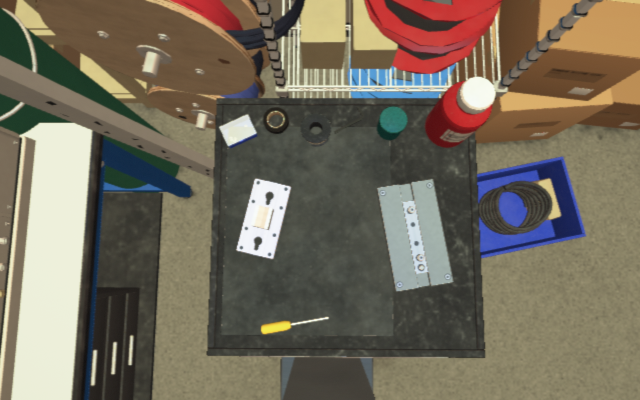

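```bash
python3 - <<'E'
from h import *
for n in ("scene","top"):
    for l in ("plate","base"):
        d=spotter.outline_of(n,l)
        if d:
            m=d[0]["mask"].astype(np.uint8); c=max(cv2.findContours(m,0,2)[0],key=cv2.contourArea)
            r=cv2.minAreaRect(c); print(n,l,m.sum(),cv2.boxPoints(r).round(1).tolist(), cv2.approxPolyDP(c,4,True)[:,0].tolist())
s=status.read_state(); print(s["t"],s["eef_pos"],R.from_rotvec(s["orientation"]).as_matrix().round(3),s["opening"],s["ft_force"])
E
```

```text
scene plate 1775 [[218.3000030517578, 215.8000030517578], [289.20001220703125, 179.1999969482422], [303.29998779296875, 206.5], [232.39999389648438, 243.10000610351562]] [[302, 204], [279, 193], [264, 193], [222, 223], [246, 236]]
scene base 5691 [[346.70001220703125, 303.70001220703125], [368.3999938964844, 213.3000030517578], [447.3999938964844, 232.3000030517578], [425.70001220703125, 322.70001220703125]] [[384, 221], [352, 285], [349, 303], [425, 321], [444, 233], [427, 228], [409, 232], [403, 224]]
top plate 2688 [[235.6999969482422, 250.1999969482422], [254.10000610351562, 176.5], [291.1000061035156, 185.8000030517578], [272.6000061035156, 259.3999938964844]] [[256, 179], [237, 248], [271, 257], [289, 187]]
top base 5068 [[375.6000061035156, 187.8000030517578], [434.6000061035156, 177.8000030517578], [452.1000061035156, 281.3999938964844], [393.1000061035156, 291.3999938964844]] [[431, 180], [377, 189], [395, 289], [450, 280]]
0.7 [ 0.23687705 -0.57837591  0.24573097] [[ 0.925  0.379 -0.   ]
 [ 0.379 -0.925 -0.   ]
 [-0.     0.    -1.   ]] 0.09170649487596218 [ 1.01249977 -0.1739704   0.10137119]
```

```bash
python3 - <<'E'
from h import *
t=cv2.imread("pics/top0.png"); s=cv2.imread("pics/scene0.png")
a=cv2.resize(t[170:300,225:300],None,fx=4.4,fy=4.4,interpolation=2); b=cv2.resize(t[170:300,370:460],None,fx=4.4,fy=4.4,interpolation=2)
cv2.imwrite("pics/crop1.png",np.hstack([a,b]))
cv2.imwrite("pics/crop2.png",cv2.resize(s[175:325,210:460],None,fx=3.2,fy=3.2,interpolation=2))
E
```

```text
(no output)
```

View pics/crop1.png

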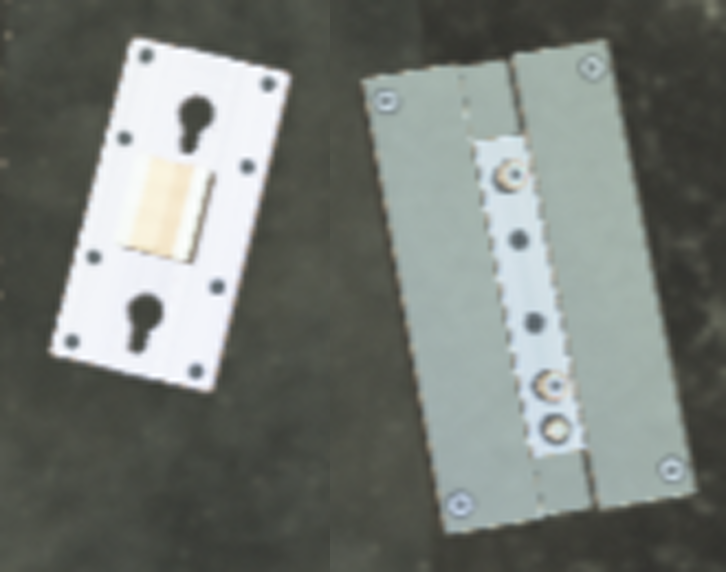

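View pics/crop2.png

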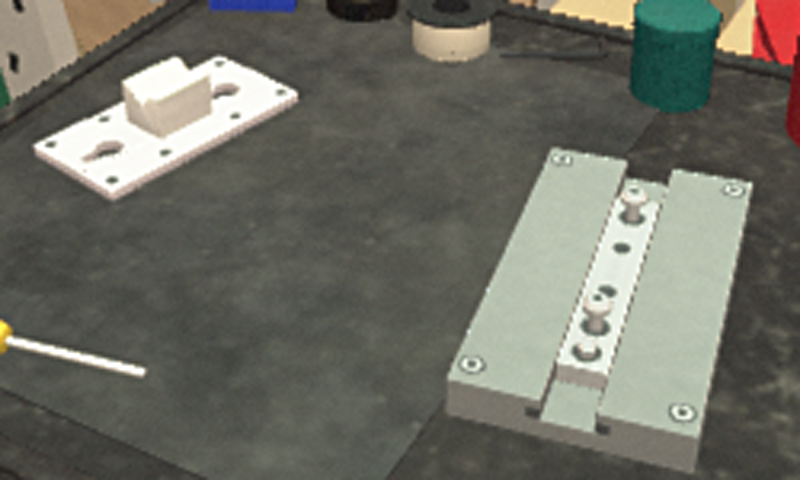

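```bash
python3 - <<'E'
from h import *
L=lambda x,y:((y+.5)/4.4-.5+170,(x+.5)/4.4-.5+225)
B=lambda x,y:((y+.5)/4.4-.5+170,(x-330+.5)/4.4-.5+370)
S=lambda x,y:((y+.5)/3.2-.5+175,(x+.5)/3.2-.5+210)
P=[onz("top",L(*q),.010) for q in ((133,38),(291,74),(213,391),(50,353))]
Q=[onz("top",B(*q),.024) for q in ((362,79),(608,39),(695,491),(445,534))]
for n,p in (("plate",P),("base",Q)):
    p=np.array(p); d=p[:2].mean(0)-p[2:].mean(0); e=p[[0,3]].mean(0)-p[[1,2]].mean(0)
    print(n,p.mean(0).round(4),"len",np.linalg.norm(d).round(4),np.linalg.norm(e).round(4),"yaw",np.degrees(np.arctan2(d[1],d[0])).round(2),np.degrees(np.arctan2(-e[0],e[1])).round(2))
W=[onz("top",L(*q),.010) for q in ((197,114),(146,314))]; w=W[0]-W[1]
print("wide",W,np.linalg.norm(w),np.degrees(np.arctan2(w[1],w[0])),"mid",(W[0]+W[1])/2)
H=[onz("top",B(*q),.042) for q in ((511,175),(552,386))]; w=H[0]-H[1]
print("heads",H,np.linalg.norm(w),np.degrees(np.arctan2(w[1],w[0])),"mid",(H[0]+H[1])/2)
print("catch",onz("top",B(555,430),.0306))
for a,b in (((633,190),(511,175)),((599,297),(552,386))):
    print("tri head",tri([("scene",S(*a)),("top",B(*b))]).round(4))
# scene plate top corners
for a,b in (((37,149),(50,353)),((298,97),(291,74)),((112,194),(213,391)),((220,57),(133,38))):
    print("tri corner",tri([("scene",S(*a)),("top",L(*b))]).round(4))
for a,b in (((450,382),(445,534)),((752,184),(608,39)),((698,437),(695,491)),((552,149),(362,79))): print("tri base",tri([("scene",S(*a)),("top",B(*b))]).round(4))
for n in ("scene","top"):
  for l in ("vee_grip","plate","groove_mid","base"):
    capture(n); d=spotter.place_of(n,l); print(n,l,[(np.round(x["location"],1),round(x["score"],2)) for x in d[:1]])
d=spotter.place_of("top","vee_grip")
if d: print(onz("top",d[0]["location"],.024))
E
```

```text
plate [0.5449 0.1445 0.01  ] len 0.159 0.0807 yaw -13.02 -12.69
base [ 0.5116 -0.1744  0.024 ] len 0.2185 0.1201 yaw 9.29 9.75
wide [array([0.59334967, 0.13329185, 0.01      ]), array([0.49533776, 0.15596831, 0.01      ])] 0.10060097936163978 -13.026986575083152 mid [0.54434371 0.14463008 0.01      ]
heads [array([ 0.56082177, -0.16415863,  0.042     ]), array([ 0.46247337, -0.18087926,  0.042     ])] 0.0997596526299749 9.648837219572274 mid [ 0.51164757 -0.17251894  0.042     ]
catch [ 0.44211267 -0.18437741  0.0306    ]
tri head [ 0.5612 -0.1649  0.0429]
tri head [ 0.4632 -0.1822  0.0424]
tri corner [0.4774 0.2013 0.0068]
tri corner [0.6139 0.0877 0.007 ]
tri corner [0.4585 0.123  0.0086]
tri corner [0.6316 0.1652 0.0097]
tri base [ 0.394  -0.1348  0.0212]
tri base [ 0.6294 -0.2161  0.0237]
tri base [ 0.4141 -0.2513  0.023 ]
tri base [ 0.6098 -0.0977  0.023 ]
scene vee_grip [(array([206.8, 259.8]), 0.76)]
scene plate [(array([213.2, 268. ]), 0.95)]
scene groove_mid [(array([259.7, 402.3]), 0.75)]
scene base [(array([268.5, 404.3]), 0.78)]
top vee_grip [(array([217.3, 263.4]), 0.64)]
top plate [(array([219.2, 262.7]), 0.87)]
top groove_mid [(array([234.4, 413.9]), 0.75)]
top base [(array([232.4, 413.4]), 0.68)]
[0.55018141 0.14671611 0.024     ]
```

```bash
python3 -m creep '[[[15,-15,0],[0,0,0]],[[31,-31,0],[0,0,0]],[[31,-31,0],[0,0,0]],[[31,-31,0],[0,0,0]],[[31,-31,0],[0,0,0]],[[31,-31,0],[0,0,0]],[[31,-31,0],[0,0,0]],[[31,-31,0],[0,0,0]],[[31,-31,0],[0,0,0]],[[31,-31,0],[0,0,0]],[[31,-31,0],[0,0,0]],[[31,-31,0],[0,0,0]],[[31,-31,0],[0,0,0]],[[31,-31,0],[0,0,0]],[[31,-31,0],[0,0,0]],[[31,-31,0],[0,0,0]],[[31,-31,0],[0,0,0]],[[31,-31,0],[0,0,0]],[[14,-12,0],[0,0,0]],[[0,0,0],[0,0,0]]]' 1 30
cat > go.py <<'E'
import sys
from h import *
# shift in tool axes (mm) and turn about tool z to reach x y z yaw(deg)
x,y,z,yaw=map(float,sys.argv[1:5]); s=status.read_state(); M=R.from_rotvec(s["orientation"]).as_matrix()
d=M.T@(np.array([x,y,z])-s["eef_pos"])*1e3; cy=np.degrees(np.arctan2(M[1,0],M[0,0]))
print("t",s["t"],"pos",np.round(s["eef_pos"],4),"yaw",cy.round(2),"zaxis",M[:,2].round(3),"F",np.round(s["ft_force"],1),"M",np.round(s["moment"],2),"open",s["opening"],s["grasp_force"])
print("tool shift mm",d.round(1),"turn z",np.radians(cy-yaw).round(4))
E
python3 go.py 0.5447 0.1446 0.1 -12.95
```

```text
t: 3.55
eef_pos: [0.5419, 0.1482, 0.2455]
orientation: [-3.08, -0.613, -0.0]
ft_force: [0.0, -0.5, -0.8]
opening: 0.0917
grasp_force: 0.0
t 3.55 pos [0.5419 0.1482 0.2455] yaw 22.51 zaxis [-0.     0.002 -1.   ] F [ 0.  -0.5 -0.8] M [-0.03  0.02 -0.06] open 0.09170615764621007 0.0
tool shift mm [  1.2   4.6 145.5] turn z 0.6188
```

```bash
python3 -m creep '[[[1.2,4.6,20],[0,0,0.12]],[[0,0,32],[0,0,0.125]],[[0,0,32],[0,0,0.125]],[[0,0,32],[0,0,0.125]],[[0,0,30],[0,0,0.125]],[[0,0,0],[0,0,0]]]'
python3 go.py 0.5447 0.1446 0.032 -12.95
```

```text
t: 4.15
eef_pos: [0.5416, 0.1385, 0.0965]
orientation: [3.116, -0.367, -0.009]
ft_force: [-0.9, -0.9, 0.2]
opening: 0.092
grasp_force: 0.0
t 4.15 pos [0.5416 0.1385 0.0965] yaw -13.45 zaxis [-0.006 -0.003 -1.   ] F [-0.9 -0.9  0.2] M [ 0.01  0.04 -0.01] open 0.09202624609621644 0.0
tool shift mm [ 1.9 -7.  64.4] turn z -0.0088
```

```bash
python3 -m creep '[[[0,0,20],[0,0,0]],[[0,0,0],[0,0,0]],[[0,0,0],[0,0,0]]]'
python3 go.py 0.5447 0.1446 0.032 -12.95
```

```text
t: 4.45
eef_pos: [0.5447, 0.1406, 0.081]
orientation: [3.121, -0.36, 0.001]
ft_force: [-0.1, 0.3, -0.6]
opening: 0.0923
grasp_force: 0.0
t 4.45 pos [0.5447 0.1406 0.081 ] yaw -13.17 zaxis [ 0.001 -0.    -1.   ] F [-0.1  0.3 -0.6] M [0.06 0.02 0.02] open 0.09228533369852812 0.0
tool shift mm [-0.9 -3.9 49. ] turn z -0.0039
```

```bash
python3 -m creep '[[[-0.9,-3.9,20],[0,0,-0.004]],[[0,0,20],[0,0,0]],[[0,0,6],[0,0,0]],[[0,0,2],[0,0,0]],[[0,0,0],[0,0,0]],[[0,0,0],[0,0,0]]]'
python3 go.py 0.5447 0.1446 0.032 -12.95; python3 - <<'E'
from h import *
cv2.imwrite("pics/g1.png",cv2.resize(capture("scene")[150:270,190:350],None,fx=4,fy=4,interpolation=2))
E
```

```text
t: 5.05
eef_pos: [0.545, 0.1453, 0.0328]
orientation: [-3.121, 0.356, -0.002]
ft_force: [-0.2, 0.7, 0.5]
opening: 0.0919
grasp_force: 0.0
t 5.05 pos [0.545  0.1453 0.0328] yaw -13.02 zaxis [ 0.001  0.    -1.   ] F [-0.2  0.7  0.5] M [0.09 0.04 0.01] open 0.09187998763814478 0.0
tool shift mm [-0.2  0.8  0.8] turn z -0.0013
```

View pics/g1.png

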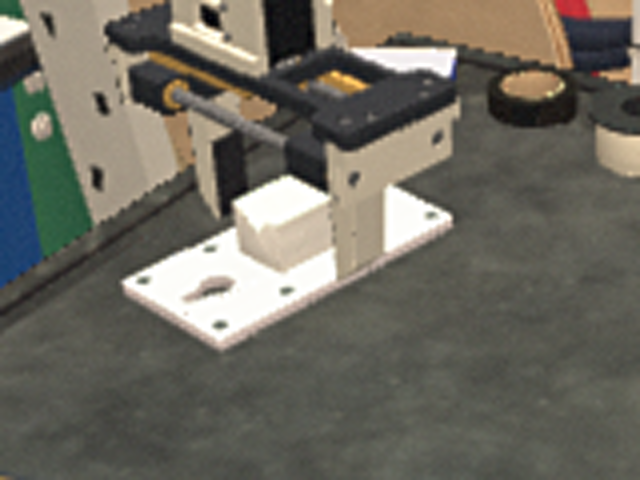

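```bash
python3 -m creep '[[[0,0,0],[0,0,0]],[[0,0,0],[0,0,0]],[[0,0,0],[0,0,0]],[[0,0,0],[0,0,0]],[[0,0,0],[0,0,0]],[[0,0,0],[0,0,0]]]' 0.2 50
python3 go.py 0.5447 0.1446 0.032 -12.95
```

```text
t: 5.7
eef_pos: [0.5443, 0.1452, 0.0317]
orientation: [3.121, -0.356, -0.0]
ft_force: [1.2, -0.3, 0.6]
opening: 0.0484
grasp_force: 0.0
t 5.7 pos [0.5443 0.1452 0.0317] yaw -13.02 zaxis [-0. -0. -1.] F [ 1.2 -0.3  0.6] M [ 0.03 -0.   -0.  ] open 0.048432818880671545 0.0
tool shift mm [ 0.5  0.5 -0.3] turn z -0.0013
```

```bash
python3 -m creep '[[[0,0,0],[0,0,0]],[[0,0,0],[0,0,0]],[[0,0,0],[0,0,0]],[[0,0,0],[0,0,0]],[[0,0,0],[0,0,0]]]' 0 50
python3 -m creep '[[[0,0,-5],[0,0,0]],[[0,0,-15],[0,0,0]],[[0,0,-30],[0,0,0]],[[0,0,-30],[0,0,0]],[[0,0,-20],[0,0,0]],[[0,0,0],[0,0,0]],[[0,0,0],[0,0,0]]]'
python3 go.py 0.5116 -0.1736 0.132 9.5;  python3 - <<'E'
from h import *
cv2.imwrite("pics/g2.png",cv2.resize(capture("top")[130:310,220:470],None,fx=3,fy=3,interpolation=2))
E
```

```text
t: 6.2
eef_pos: [0.5443, 0.1452, 0.0317]
orientation: [3.121, -0.356, -0.0]
ft_force: [-0.2, 0.1, 0.1]
opening: 0.0348
grasp_force: 50.0
t: 6.9
eef_pos: [0.5438, 0.145, 0.1311]
orientation: [3.121, -0.356, -0.001]
ft_force: [-0.1, -0.7, -6.4]
opening: 0.0352
grasp_force: 50.0
t 6.9 pos [0.5438 0.145  0.1311] yaw -13.02 zaxis [-0.001 -0.    -1.   ] F [-0.1 -0.7 -6.4] M [0.06 0.06 0.  ] open 0.03521585091845514 49.9975723028183
tool shift mm [ 40.4 317.6  -0.8] turn z -0.3931
```

```bash
python3 -m creep '[[[2,15,0],[0,0,0]],[[5,35,0],[0,0,0]],[[5,40,0],[0,0,0]],[[5,40,0],[0,0,0]],[[5,40,0],[0,0,0]],[[5,40,0],[0,0,0]],[[5,40,0],[0,0,0]],[[5,40,0],[0,0,0]],[[3.4,27.6,0],[0,0,0]],[[0,0,0],[0,0,-0.08]],[[0,0,0],[0,0,-0.12]],[[0,0,0],[0,0,-0.12]],[[0,0,0],[0,0,-0.073]],[[0,0,0],[0,0,0]],[[0,0,0],[0,0,0]],[[0,0,0],[0,0,0]]]'
python3 go.py 0.5116 -0.1736 0.082 9.5
```

```text
t: 8.55
eef_pos: [0.5117, -0.1735, 0.1312]
orientation: [-3.131, -0.257, 0.001]
ft_force: [1.0, 0.2, -4.9]
opening: 0.0344
grasp_force: 50.0
t 8.55 pos [ 0.5117 -0.1735  0.1312] yaw 9.38 zaxis [-0.001  0.    -1.   ] F [ 1.   0.2 -4.9] M [ 0.03  0.03 -0.08] open 0.03443397599358037 49.99754011631012
tool shift mm [-0.   0.1 49.2] turn z -0.0022
```

```bash
python3 - <<'E'
from h import *
cv2.imwrite("pics/top3.png",capture("top"));cv2.imwrite("pics/scene3.png",capture("scene"))
t=cv2.imread("pics/top3.png");cv2.imwrite("pics/c3.png",np.hstack([cv2.resize(t[160:310,360:470],None,fx=3.6,fy=3.6,interpolation=2),cv2.resize(cv2.imread("pics/scene3.png")[180:330,340:450],None,fx=3.6,fy=3.6,interpolation=2)]))
E
```

```text
(no output)
```

View pics/c3.png

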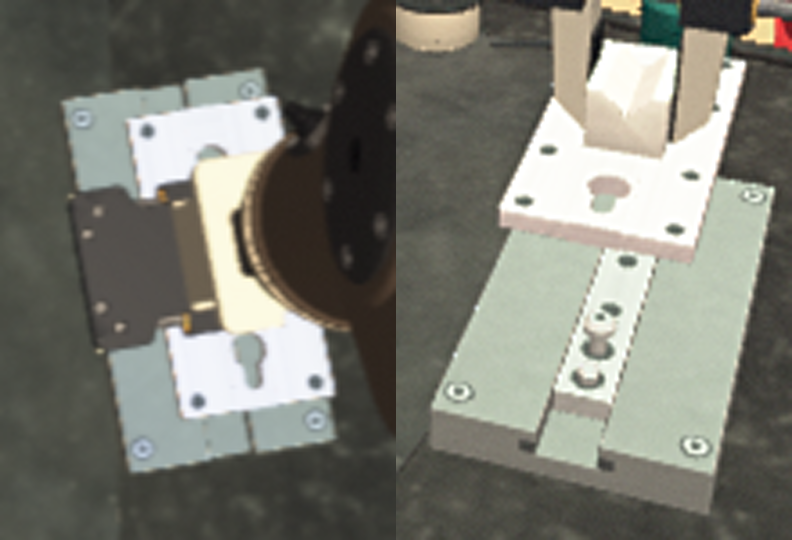

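```bash
python3 - <<'E'
from h import *
T=lambda x,y:((y+.5)/3.6-.5+160,(x+.5)/3.6-.5+360)
z=.1095
p=np.array([onz("top",T(*q),z) for q in ((128,119),(279,97),(335,394),(184,417))])
d=p[:2].mean(0)-p[2:].mean(0); yaw=np.arctan2(d[1],d[0]); print("centre",p.mean(0).round(4),np.linalg.norm(d),"yaw",np.degrees(yaw))
k=onz("top",T(250,348),z); print("key",k, "centre from key",k+.05*np.array([np.cos(yaw),np.sin(yaw),0]))
e=p[[0,3]].mean(0)-p[[1,2]].mean(0); print(np.linalg.norm(e),np.degrees(np.arctan2(-e[0],e[1])))
E
```

```text
centre [ 0.5128 -0.1738  0.1095] 0.15857311093897056 yaw 9.153710694380594
key [ 0.46414002 -0.18233282  0.1095    ] centre from key [ 0.51350327 -0.17437864  0.1095    ]
0.08062854062916704 8.735913808664463
```

```bash
python3 -m creep '[[[-0.8,0,10],[0,0,-0.004]],[[0,0,20],[0,0,0]],[[0,0,15],[0,0,0]],[[0,0,7],[0,0,0]],[[0,0,0],[0,0,0]],[[0,0,0],[0,0,0]]]'
python3 go.py 0.511 -0.1736 0.072 9.5
python3 -m creep '[[[0,0,1.5],[0,0,0]],[[0,0,1.5],[0,0,0]],[[0,0,1.5],[0,0,0]],[[0,0,1.5],[0,0,0]],[[0,0,0],[0,0,0]]]'
python3 go.py 0.511 -0.1736 0.072 9.5
```

```text
t: 9.25
eef_pos: [0.5116, -0.1734, 0.08]
orientation: [3.13, 0.266, 0.0]
ft_force: [0.4, 0.3, -6.7]
opening: 0.0345
grasp_force: 50.0
t 9.25 pos [ 0.5116 -0.1734  0.08  ] yaw 9.73 zaxis [ 0. -0. -1.] F [ 0.4  0.3 -6.7] M [-0.01 -0.    0.07] open 0.034475075328391946 49.997668862342834
tool shift mm [-0.6  0.1  8. ] turn z 0.004
t: 9.75
eef_pos: [0.5112, -0.1734, 0.0736]
orientation: [-3.13, -0.266, 0.0]
ft_force: [-0.0, 0.6, -5.8]
opening: 0.0349
grasp_force: 50.0
t 9.75 pos [ 0.5112 -0.1734  0.0736] yaw 9.72 zaxis [-0.  0. -1.] F [-0.   0.6 -5.8] M [0.03 0.05 0.  ] open 0.034935905959944204 49.997642040252686
tool shift mm [-0.2  0.1  1.6] turn z 0.0039
```

```bash
python3 -m creep '[[[0,0,1],[0,0,0.002]],[[0,0,1],[0,0,0]],[[0,0,1],[0,0,0]],[[0,0,1],[0,0,0]],[[0,0,0],[0,0,0]]]'
python3 go.py 0.511 -0.1736 0.0557 9.5
```

```text
t: 10.25
eef_pos: [0.5113, -0.1734, 0.0695]
orientation: [-3.13, -0.263, 0.0]
ft_force: [0.4, -0.5, -5.7]
opening: 0.035
grasp_force: 50.0
t 10.25 pos [ 0.5113 -0.1734  0.0695] yaw 9.61 zaxis [-0.  0. -1.] F [ 0.4 -0.5 -5.7] M [ 0.02 -0.02  0.02] open 0.03503835891982794 49.99769926071167
tool shift mm [-0.3  0.1 13.8] turn z 0.002
```

```bash
python3 -m creep '[[[0,0,1.5],[0,0,0]],[[0,0,1.5],[0,0,0]],[[0,0,1.5],[0,0,0]],[[0,0,1.5],[0,0,0]],[[0,0,0],[0,0,0]]]'
python3 go.py 0.511 -0.1736 0.0557 9.5
python3 -m creep '[[[0,0,1.5],[0,0,0]],[[0,0,1.5],[0,0,0]],[[0,0,1.5],[0,0,0]],[[0,0,1],[0,0,0]],[[0,0,0.5],[0,0,0]],[[0,0,0],[0,0,0]]]'
python3 go.py 0.511 -0.1736 0.0557 9.5
```

```text
t: 10.75
eef_pos: [0.5112, -0.1734, 0.0635]
orientation: [-3.13, -0.263, 0.001]
ft_force: [-0.9, 0.3, -7.1]
opening: 0.0349
grasp_force: 50.0
t 10.75 pos [ 0.5112 -0.1734  0.0635] yaw 9.61 zaxis [-0.  0. -1.] F [-0.9  0.3 -7.1] M [0.08 0.01 0.04] open 0.034930743909285356 49.99768137931824
tool shift mm [-0.2  0.2  7.8] turn z 0.002
t: 11.35
eef_pos: [0.5114, -0.1734, 0.0577]
orientation: [3.131, 0.263, 0.0]
ft_force: [0.9, -0.2, -5.2]
opening: 0.0347
grasp_force: 50.0
t 11.35 pos [ 0.5114 -0.1734  0.0577] yaw 9.61 zaxis [ 0. -0. -1.] F [ 0.9 -0.2 -5.2] M [-0.01  0.05  0.01] open 0.03472112327551445 49.997801184654236
tool shift mm [-0.4  0.1  2. ] turn z 0.002
```

```bash
python3 -m creep '[[[0,0,0.6],[0,0,0]],[[0,0,0.6],[0,0,0]],[[0,0,0.6],[0,0,0]],[[0,0,0],[0,0,0]]]'
python3 -m creep '[[[0,0,0.4],[0,0,0]],[[0,0,0.4],[0,0,0]],[[0,0,0],[0,0,0]],[[0,0,0],[0,0,0]]]'
python3 go.py 0.511 -0.1736 0.0557 9.5
```

```text
t: 11.75
eef_pos: [0.5114, -0.1735, 0.0559]
orientation: [3.13, 0.263, 0.0]
ft_force: [0.2, 0.3, -4.6]
opening: 0.0348
grasp_force: 50.0
t: 12.15
eef_pos: [0.5114, -0.1735, 0.0557]
orientation: [3.13, 0.263, 0.001]
ft_force: [-2.7, 1.5, 6.5]
opening: 0.0346
grasp_force: 50.0
t 12.15 pos [ 0.5114 -0.1735  0.0557] yaw 9.61 zaxis [ 0. -0. -1.] F [-2.7  1.5  6.5] M [ 0.19  0.63 -0.  ] open 0.03462284473345072 50.00064790248871
tool shift mm [-0.4  0.1 -0. ] turn z 0.0019
```

```bash
python3 -m creep '[[[0,0,-0.2],[0,0,0]],[[1,0,0],[0,0,0]],[[1.5,0,0],[0,0,0]],[[1.5,0,0],[0,0,0]],[[1.5,0,0],[0,0,0]],[[1.5,0,0],[0,0,0]],[[0,0,0],[0,0,0]]]'
python3 go.py 0.5272 -0.1709 0.0557 9.5
```

```text
t: 12.85
eef_pos: [0.5154, -0.1732, 0.0556]
orientation: [3.13, 0.261, -0.008]
ft_force: [-13.6, -1.0, 15.6]
opening: 0.0348
grasp_force: 50.0
t 12.85 pos [ 0.5154 -0.1732  0.0556] yaw 9.54 zaxis [-0.005 -0.001 -1.   ] F [-13.6  -1.   15.6] M [-0.16  2.41  0.01] open 0.03476567869926452 50.00361084938049
tool shift mm [12.  -0.3 -0.1] turn z 0.0007
```

```bash
python3 -m creep '[[[0,0,-0.4],[0,0,0]],[[0,0,-0.4],[0,0,0]],[[0,0,0],[0,0,0]],[[0,0,0],[0,0,0]]]'
python3 go.py 0.5272 -0.1709 0.0557 9.5
```

```text
t: 13.25
eef_pos: [0.5182, -0.1723, 0.0558]
orientation: [-3.13, -0.263, 0.001]
ft_force: [-0.7, 0.1, -4.4]
opening: 0.035
grasp_force: 50.0
t 13.25 pos [ 0.5182 -0.1723  0.0558] yaw 9.61 zaxis [-0.  0. -1.] F [-0.7  0.1 -4.4] M [-0.12  0.26  0.02] open 0.03501962685806289 49.99828577041626
tool shift mm [9.1 0.1 0.1] turn z 0.0019
```

```bash
python3 -m creep '[[[1,0,0],[0,0,0]],[[1,0,0],[0,0,0]],[[1,0,0],[0,0,0]],[[1,0,0],[0,0,0]],[[1,0,0],[0,0,0]],[[0,0,0],[0,0,0]]]'
python3 go.py 0.5272 -0.1709 0.0557 9.5
```

```text
t: 13.85
eef_pos: [0.5237, -0.1714, 0.0562]
orientation: [3.13, 0.263, 0.001]
ft_force: [0.5, -0.6, -6.9]
opening: 0.0344
grasp_force: 50.0
t 13.85 pos [ 0.5237 -0.1714  0.0562] yaw 9.61 zaxis [ 0.001 -0.    -1.   ] F [ 0.5 -0.6 -6.9] M [-0.29 -0.02  0.01] open 0.03438253265664163 49.998841881752014
tool shift mm [3.6 0.1 0.5] turn z 0.002
```

```bash
python3 -m creep '[[[0,0,0.3],[0,0,0]],[[1,0,0],[0,0,0]],[[1,0,0],[0,0,0]],[[1,0,0],[0,0,0]],[[0.7,0,0],[0,0,0]],[[0.5,0,0],[0,0,0]],[[0,0,0],[0,0,0]]]'
python3 go.py 0.5272 -0.1709 0.0557 9.5
python3 -m creep '[[[0.5,0,0],[0,0,0]],[[0.5,0,0],[0,0,0]],[[0.5,0,0],[0,0,0]],[[0,0,0],[0,0,0]]]'
python3 go.py 0.5272 -0.1709 0.0557 9.5
```

```text
t: 14.55
eef_pos: [0.5269, -0.1711, 0.0557]
orientation: [3.13, 0.263, -0.001]
ft_force: [-3.4, -3.5, -4.2]
opening: 0.0345
grasp_force: 50.0
t 14.55 pos [ 0.5269 -0.1711  0.0557] yaw 9.59 zaxis [-0.001 -0.    -1.   ] F [-3.4 -3.5 -4.2] M [-0.73  0.75  0.01] open 0.03453704597580912 49.998979568481445
tool shift mm [ 0.4 -0.2  0. ] turn z 0.0015
t: 14.95
eef_pos: [0.527, -0.1711, 0.0557]
orientation: [3.13, 0.262, -0.005]
ft_force: [-8.2, -3.3, 0.9]
opening: 0.0346
grasp_force: 50.0
t 14.95 pos [ 0.527  -0.1711  0.0557] yaw 9.57 zaxis [-0.003 -0.001 -1.   ] F [-8.2 -3.3  0.9] M [-0.79  1.6  -0.03] open 0.03455313822880092 49.99971091747284
tool shift mm [ 0.2 -0.2  0. ] turn z 0.0012
```

```bash
python3 -m creep '[[[0.7,0,0],[0,0,0]],[[0.7,0,-0.2],[0,0,0]],[[0.7,0,-0.2],[0,0,0]],[[0.5,0,0],[0,0,0]],[[0,0,0],[0,0,0]],[[0,0,0],[0,0,0]]]'
python3 go.py 0.5272 -0.1709 0.0557 9.5
python3 - <<'E'
from h import *
a=capture("scene"); b=capture("top")
cv2.imwrite("pics/c4.png",np.hstack([cv2.resize(b[160:310,360:470],None,fx=3.6,fy=3.6,interpolation=2),cv2.resize(a[180:330,340:450],None,fx=3.6,fy=3.6,interpolation=2)]))
E
```

```text
t: 15.55
eef_pos: [0.5273, -0.1711, 0.0557]
orientation: [3.13, 0.261, -0.011]
ft_force: [-15.8, -4.3, 5.7]
opening: 0.0345
grasp_force: 50.0
t 15.55 pos [ 0.5273 -0.1711  0.0557] yaw 9.53 zaxis [-0.007 -0.001 -1.   ] F [-15.8  -4.3   5.7] M [-0.96  2.78  0.05] open 0.03454205172688419 50.000470876693726
tool shift mm [-0.1 -0.2  0. ] turn z 0.0006
```

View pics/c4.png

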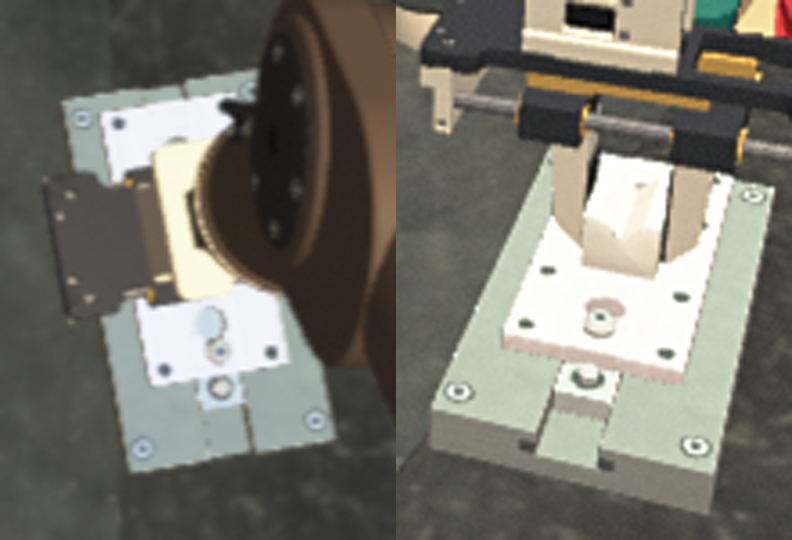

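```bash
python3 - <<'E'
from h import *
a=cv2.imread("pics/scene3.png").astype(int); b=capture("scene").astype(int)
print(a[278:292,386:402].mean(2).round().astype(int)); print(abs(a-b)[278:292,386:402].mean(2).round().astype(int))
E
python3 -m creep '[[[-1.4,0,0],[0,0,0]],[[-1.2,0,0],[0,0,0]],[[0,0,0],[0,0,0]]]'
python3 go.py 0.5272 -0.1709 0.0557 9.5
```

```text
[[184 185 238 237 238 235 143 103 113 127 134 130 101 108 173 241]
 [141 238 239 232 236 241 234 169 144 122 113 120 116 179 238 241]
 [135 239 236 234 234 237 228 231 236 230 203 237 238 239 241 239]
 [201 239 236 236 237 235 235 235 236 225 233 241 241 237 238 240]
 [242 241 236 216 197 218 236 237 236 234 225 237 238 238 239 240]
 [240 239 215 129 150 224 234 239 235 229 175 216 241 239 240 240]
 [241 237 183 101 106 159 235 242 247 229 115 134 242 240 240 243]
 [238 236 184 109  97 126 161 154 162 160  99 111 227 240 244 250]
 [236 238 238 180 108 113 140 142 144 121 104 147 241 242 240 179]
 [238 238 243 240 169 114 115 115 115 125 175 206 241 242 242 157]
 [243 247 243 244 242 238 205 206 210 238 241 240 241 242 251 160]
 [170 166 171 211 245 250 241 241 239 242 243 241 240 240 216 198]
 [152 150 152 161 168 159 164 195 223 246 251 243 241 244 169 185]
 [159 154 152 148 151 146 150 158 165 174 175 195 221 253 160 185]]
[[  9   9  48  49  48  44  43  82  78  65  70  75 111 121  60  14]
 [ 53  50  54  47  52  56  49  18  43  65  73  65  68  11  48  25]
 [  7  37  45  45  44  48  
[... 421 characters left out ...]
  7   6   4   4  11]
 [  4   5   3   4  10   8   2   2   5   3   5  10   5   4   5   9]
 [  4   5   4   4   5   4   9  10  11   4   5   4   3   4   2   6]
 [  9   8  10   9   4   3   5   5   6   4   4   4   4   5   9   9]
 [  7   7   2   5   6   6   9  10   4   5   3   4   5   4   6   8]
 [  1   5   5  10   8   6   4   6   7   7   6   5   8   2   4   6]]
t: 16.0
eef_pos: [0.5272, -0.1711, 0.0558]
orientation: [3.13, 0.262, -0.004]
ft_force: [-6.2, -4.5, -4.1]
opening: 0.0346
grasp_force: 50.0
t 16.0 pos [ 0.5272 -0.1711  0.0558] yaw 9.57 zaxis [-0.003 -0.    -1.   ] F [-6.2 -4.5 -4.1] M [-0.91  1.21  0.01] open 0.0345528625403033 49.99855399131775
tool shift mm [-0.  -0.2  0.1] turn z 0.0012
```

```bash
python3 -m creep '[[[-0.7,0.5,0],[0,0,0]],[[0,0,0],[0,0,0]],[[0,0,0],[0,0,0]],[[0,0,0],[0,0,0]],[[0,0,0],[0,0,0]],[[0,0,0],[0,0,0]],[[0,0,0],[0,0,0]]]' 0.8 
python3 go.py 0.5272 -0.1709 0.0557 9.5
```

```text
t: 16.7
eef_pos: [0.5282, -0.1711, 0.0562]
orientation: [3.131, 0.263, 0.0]
ft_force: [0.3, 0.3, 0.6]
opening: 0.0734
grasp_force: 0.0
t 16.7 pos [ 0.5282 -0.1711  0.0562] yaw 9.61 zaxis [ 0.  0. -1.] F [0.3 0.3 0.6] M [ 0.02 -0.    0.  ] open 0.0734076924836199 0.0
tool shift mm [-1.  -0.3  0.5] turn z 0.002
```

Released cleanly. Retreat up and look.

```bash
python3 -m creep '[[[0,0,-5],[0,0,0]],[[0,0,-15],[0,0,0]],[[0,0,-30],[0,0,0]],[[0,0,-40],[0,0,0]],[[0,0,-40],[0,0,0]],[[0,0,-40],[0,0,0]],[[0,0,-20],[0,0,0]],[[0,30,0],[0,0,0]],[[0,40,0],[0,0,0]],[[0,40,0],[0,0,0]],[[0,40,0],[0,0,0]],[[0,40,0],[0,0,0]],[[0,0,0],[0,0,0]],[[0,0,0],[0,0,0]],[[0,0,0],[0,0,0]]]'
python3 - <<'E'
from h import *
a=capture("scene"); b=capture("top")
cv2.imwrite("pics/c5.png",np.hstack([cv2.resize(b[160:310,360:470],None,fx=3.6,fy=3.6,interpolation=2),cv2.resize(a[180:330,340:450],None,fx=3.6,fy=3.6,interpolation=2)]))
print(abs(cv2.imread("pics/scene3.png").astype(int)-a)[282:290,386:400].mean())
E
```

```text
t: 18.2
eef_pos: [0.5601, -0.357, 0.2464]
orientation: [-3.129, -0.265, -0.0]
ft_force: [-0.8, -0.2, -0.3]
opening: 0.0736
grasp_force: 0.0
3.392857142857143
```

View pics/c5.png

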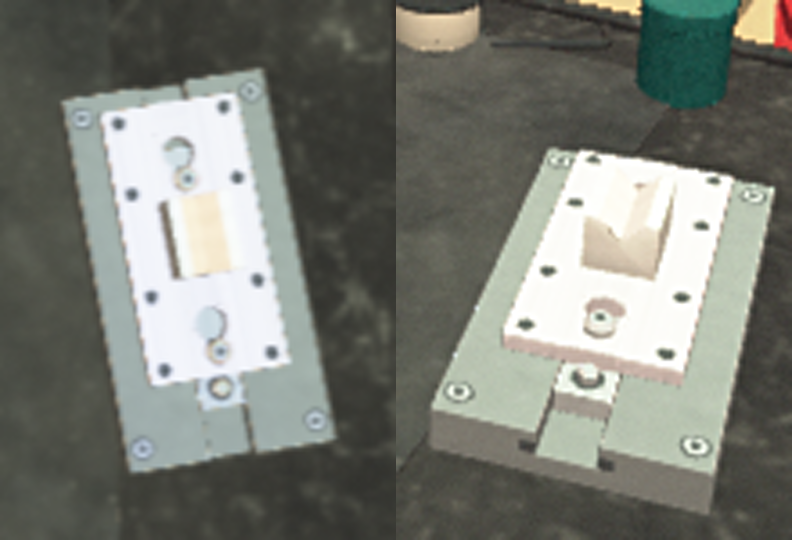

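The picture shows both studs in the narrow slot ends (top panel, about (187,179) and (219,351)). The plate is flush, and the catch pin is up behind its edge at about (221,388).

```bash
python3 -c "
from rig import close_job; print(close_job())"
```

```text
the job is handed in; nothing more can be done
None
```

The plate is mounted flush on the base and slid hard against both studs. The camera shows the catch up behind its edge, and I handed the job in after about 18 s with the arm clear of everything.

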